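# Shut the desiccator and hold the sample ball level over the ioniser

## Task

First push the open desiccator cabinet door shut until it clicks home on its catch. Then pick up the small sample tray by its black grip and carry it to the static ioniser without letting the loose ball leave its pocket. Finish while still holding the tray: level and still in the gripper, clear of the ioniser, with the ball about 10 cm above the middle of the ioniser's round grille; leave the beaker, bottle and jar where they stand.

Things in the scene. Friction and masses are not known exactly. Their poses are not given: they have to be found in the camera images.
- door (a joint): Grey-framed clear door, 270 wide, 250 high, 15 mm thick; upright hinge at its edge nearest the robot. 0 rad = shut, positive open (starts 0.45 to 0.85); turns easily, stays put. A spring catch resists from 0.10 rad; 5 to 9 N near the free edge pushes it over the hump at 0.04 rad, then it is pulled to its stop at 0. Bar handle 27 mm proud at the free edge, only 45 to 135 mm above the bench.
- door_hinge (a point): On the hinge line of the white desiccator cabinet (270 wide, 280 deep, 250 mm high, fixed at the robot's left), at the door's inner face and top, 250 mm above the bench. Axes turn with the door: -x points out of its outer face (15 mm from here), -y along the door to its free edge, z up. Push the flat outer face near its top, by the free edge; closing swings the free edge to the robot's left.
- door_edge (a point): Top corner of the door's outer face at the free edge, 250 mm above the bench, 270 mm from the hinge along the door. Same axes as door_hinge.
- tray: Loose aluminium sample tray, 130 (x) by 70 (y) mm, 4 mm floor with a 9 mm high edge, about 0.26 kg. Origin: centre of its underside. A steel stem at the centre carries a black grip block 14 mm thick (x), 36 mm wide (y), from 44 to 84 mm above the underside: pinch it across its thickness, along the tray's x. The ball pocket is towards the tray's +x end.
- pocket (a point): Where the ball's centre is when it rests in its pocket: 45 mm from the tray's centre along the tray's +x, 16 mm above the tray's underside. The pocket is a blue ring with inner radius 9 mm and a rim only 2.5 mm high: the ball rolls out if the tray tips some 35 degrees or is jerked. Axes as the tray.
- ball_center (a point): Centre of the loose orange ball, 24 mm in diameter, 16 g, lying in the tray's pocket.
- ioniser: Cream box-shaped static ioniser, 110 (x) by 140 (y) by 40 mm high, fixed to the bench. Origin: centre of its underside. It stands either nearer to or farther from the cabinet than the tray.
- grille (a point): Middle of the ioniser's round dark grille (74 mm in diameter) on its top, 41.5 mm above the bench; z up.
- beaker: Bystander: open glass beaker, 64 mm in diameter, 80 mm high, loose. Origin: centre of its underside.
- bottle: Bystander: white bottle with blue cap, 64 mm in diameter, 150 mm high, loose. Origin: centre of its underside.
- jar: Bystander: small amber jar with black cap, 50 mm in diameter, 60 mm high, loose. Origin: centre of its underside.

How it is judged (in metres and radians):
On the way, in this order (a step that is already met when the one before it is completed fails the run):
1. the cabinet door is shut and seated on its catch (value of joint door below 0.02 rad), for 0.3 s.
2. the tray is lifted clear in the gripper with the ball in its pocket (height (world z) of tray above 0.05 m and contact force between tray and the fingers above 1 N and distance between ball_center and pocket below 0.012 m), for 0.2 s.
At the end, for the whole second after the job is handed in: The door is seated (below 0.02 rad); the tray is held by the fingers, level within 0.1 rad, slower than 30 mm/s and clear of the ioniser; the ball lies in its pocket (within 8 mm of its rest), its centre within 25 mm of the grille's middle seen from above and 70 to 140 mm above the grille (value of joint door below 0.02 rad and contact force between tray and the fingers above 1 N and contact force between tray and ioniser below 0.1 N and angle between tray's own z axis and vertical below 0.1 rad and linear speed of tray below 0.03 m/s and distance between ball_center and pocket below 0.008 m and horizontal distance between ball_center and grille below 0.025 m and z of ball_center in the frame of grille between 0.07 and 0.14 m); the arm keeps its last pose, push and grip.
It fails at once if the ball leaves its pocket (distance between ball_center and pocket above 0.02 m).
It fails at once if a bystander is disturbed (distance of any of beaker, bottle, jar from where it was at the start of the episode above 0.03 m or angle between any of beaker, bottle, jar's own z axis and vertical above 0.4 rad).
It also fails if it takes over 64 s, if anything falls off the work surface, if the arm or the gripper's body presses on something with over 40 N, if the wrist force passes 120 N, or if a joint passes its speed limit or range.

## Robot

A 6-joint arm with a two-finger parallel gripper is mounted at the origin on the work surface. World frame = base frame: x ahead of the robot, y to its left, z up, the work surface at z = 0. Lengths are in mm, angles in rad, forces in N, time in s.
With the tool pointing down it reaches from about 250 to 725 mm from the base axis. Payload 4 kg.
Tool frame: the origin (TCP) lies midway between the tips of the shut fingers; the grasp point (between the pads) lies pinch_z behind it (pinch_z is the distance from the TCP to the grasp point, in mm); x points along the fingers, z is the direction in which the jaws open and shut, and the axes are right-handed (so a half turn about x gives the same grasp; the last joint's range is limited). The gripper opens to 85 mm and grips with 20 to 120 N. Pads are 22 mm wide; open, the fingers measure 114 mm over their backs; the gripper's body (76 mm by 85 mm) begins 54 mm behind the grasp point. The pads swing forward as they close: fully open they stand 13 mm farther back than shut.
Start: joints at [1.313, 0.241, 0.005, 1.335, 0, 1.571], TCP at [127.475, 483.477, 231.306] pointing down, gripper open.
Joint ranges: [-2.72, 2.72], [-1.05, 1.87], [-1.09, 1.28], [-1.99, 2.15], [-1.42, 1.44], [-3.14, 3.14]. Speed limits (rad/s): [2.79, 2.79, 3.14, 3.14, 3.14, 3.14].

## Interface

Orientations are given as a rotation vector (axis times angle).
In Python, from bench import * gives the robot as it stands.
- The arm moves only by the shell command python3 -m crank 'ROWS'. ROWS is JSON, a list of rows, each an object of numbers: "fingers": the opening, from -1 (shut) to 1 (fully open); "tx", "ty", "tz": the shift along the world's x, y, z scaled (see below); "spin": the turn about the world's z scaled (see below). In form: [{"fingers": .., "tx": .., "ty": .., "tz": .., "spin": ..}, ...]. A call has 1 to 20 rows; each row is the pose to reach, as a shift and turn from the pose commanded when the call began, turning the shorter way round; what a row does not reach only later rows make up. The controller multiplies each number of a shift by 200 mm and each number of a turn by 2 pi rad. A row lasts 1/8 s, in which the tool goes at most 62.5 mm and 10.7 degrees, less where a joint would pass 70% of its speed; a pose out of reach is approached as far as the arm can. A call with a number of a shift or a turn outside -1 to 1 is refused whole. A call with a gripper value outside its range is refused whole. The fingers move at their own pace and stop on an object; the grip force is fixed at half the most. Time passes only in rows, so rows that repeat a pose let the fingers close. It gives the time, the measured TCP pose, the force and the opening at its end, in the units of the state.
- get_obs(): the state, without advancing time (a new reading comes with each control period).
- get_image(name): name is "scene" or "top" or "wrist"; returns the picture (420x560x3 uint8, red, green, blue); there is no depth.
- camera_params(name): a dict with "vertical_fov" (degrees; the focal length in pixels is half the picture's height over the tangent of half this angle, whatever the lens; pixels are square), "cx", "cy" (the principal point, pixels), "extrinsics" (4x4, takes a point from camera to world coordinates); the wrist camera has in their place "hand_eye" (4x4, takes a point from camera to tool coordinates, whose origin is the TCP and whose axes are the tool frame's). Camera axes: x right, y up, looking along -z (the intrinsics and any distortion apply to the point x, -y, -z); pixel columns grow to the right and rows downward; lengths in mm; the calibration is good to about 2 mm. A picture is of the moment at which its call begins: read the wrist's pose just before it. camera_params takes no time and is no camera call.
- close_job(): hands the job in, once; it reports no verdict.
Trained networks look in the newest picture that a camera, given by its name, has taken for a name from the list of things; names that differ only in an ending like _2 or _b are one class to them, and where a whole thing is asked for, a point or a joint stands for the part that bears it (a point fixed in the world has none). Each returns a list of dicts, best first, with "score" (0 to 1); they miss things now and then, are a little off and sometimes report something else, mostly with a low value. They report only what shows in the picture. A call takes as long as a camera call.
- look_for(camera, thing): "position" ([x, y, z] in mm, in world coordinates, good to about 4 mm: the middle of the surface that is visible of it).
- trace(camera, thing): "pixels" (420x560 bool, what is visible of it).
- tip_of(camera, thing): "position" ([x, y, z] in mm, in world coordinates, good to about 4 mm: a listed point, or the origin of a listed thing).
The state is a dict: "time_s": time; "joints": joint angles; "dq": joint speeds; "effort": joint torques, N m; "ee_pos": TCP position; "orientation": TCP orientation; "force": force on the tool from outside, world axes, zero at the start; "ft_torque": the same for the moment, N m; "grip_width": opening from 0.0 (shut) to 1.0 (fully open).
Only numpy, scipy, OpenCV 4.12 (cv2) and the standard library are available. Lean on these libraries where they do the work, as an engineer would, in place of code of your own. Each camera call takes 0.05 s, during which the arm holds its last target.

## Working session

There is one attempt and no reset: what is moved stays moved. The work goes in short steps, Python scripts to look and compute and a shell command to move; the robot and the scene stay as the last step left them, time stands still between calls to the robot, and variables do not carry over. Pictures are saved under pics/ and viewed, and the job is handed in when it is done.

```bash
ls; mkdir -p pics; python3 - <<'E'
from bench import *
import cv2
print(get_obs())
for n in ["scene","top"]:
    im=get_image(n); cv2.imwrite(f"pics/{n}0.png",im[:,:,::-1])
    p=camera_params(n); print(n,p)
    for t in ["door_hinge","door_edge","tray","pocket","ball_center","ioniser","grille","beaker","bottle","jar"]:
        try:
            r=tip_of(n,t); print(t,[([round(v) for v in d['position']],round(d['score'],2)) for d in r[:2]])
        except Exception as e: print(t,e)
E
```

```text
pics
{'time_s': 0.0, 'joints': array([ 1.31301106e+00,  2.41420708e-01,  3.70822638e-03,  1.33516691e+00,
       -2.08103789e-05,  1.57078934e+00]), 'dq': array([-1.45015833e-03, -6.08232535e-05, -1.65859087e-04,  4.33666890e-04,
       -7.64382767e-04,  4.69287595e-04]), 'effort': array([ 4.39166979e-05, -3.72319150e+01,  2.52406830e+01,  1.68827490e-02,
        1.19549636e-04, -8.29203884e-06]), 'ee_pos': array([127.31608815, 482.87063944, 230.4029685 ]), 'orientation': array([-1.01855214,  1.32186309,  1.01640521]), 'force': array([ 0.19431832, -0.43272186,  0.4257461 ]), 'ft_torque': array([-0.04371811, -0.04213129, -0.03021981]), 'grip_width': 1.0009783970620576}
scene {'vertical_fov': 46.74911274333631, 'cx': 278.8176261304901, 'cy': 209.68765510019213, 'extrinsics': array([[ 6.09823399e-01, -5.60170173e-01,  5.60646769e-01,
         1.16883499e+03],
       [ 7.92441686e-01,  4.19984931e-01, -4.42322090e-01,
        -4.73536796e+02],
       [ 1.23124466e-02,  7.14018232e-01,  7.00018835e-01,
         9.56498565e+02],
       [ 0.00000000e+00,  0.00000000e+00,  0.00000000e+00,
  
[... 605 characters left out ...]
.99531175e-01,
         3.07459529e+02],
       [-9.99994142e-01, -2.35026074e-03, -2.48849409e-03,
        -4.61183626e+00],
       [-2.90740030e-03,  1.99525511e-01,  9.79888319e-01,
         1.36174437e+03],
       [ 0.00000000e+00,  0.00000000e+00,  0.00000000e+00,
         1.00000000e+00]])}
door_hinge [([438, 366, 249], 0.96)]
door_edge [([635, 176, 248], 0.59)]
tray [([545, -332, 1], 0.89), ([358, -184, 0], 0.24)]
pocket [([593, -324, 12], 0.94)]
ball_center [([600, -326, 16], 0.56)]
ioniser [([469, -87, -1], 0.65)]
grille [([469, -90, 40], 0.77)]
beaker [([723, -204, -2], 0.95)]
bottle [([720, -199, -2], 0.7), ([753, 59, 0], 0.66)]
jar [([360, -187, 3], 0.75), ([469, -88, -2], 0.47)]
```

View pics/scene0.png

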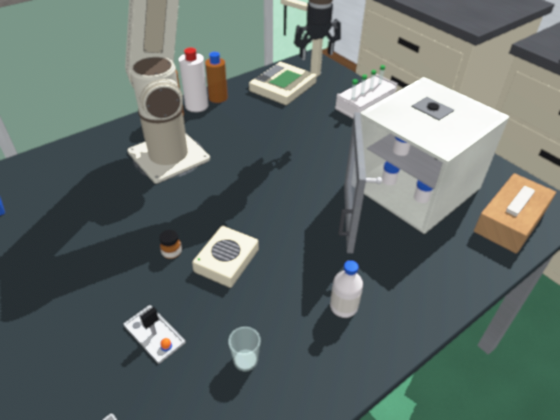

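View pics/top0.png

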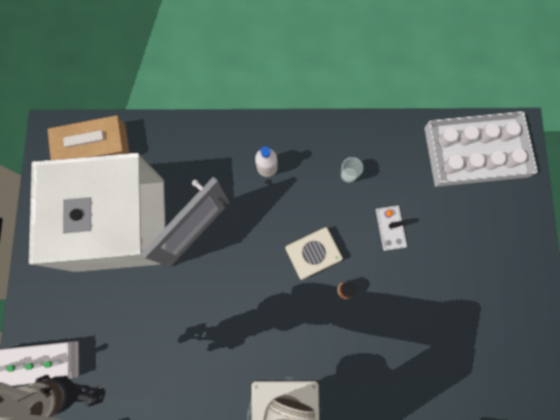

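Scene view: door open around (352,180), bottle (347,290), beaker (245,348), tray (155,332) with ball (166,344), ioniser (226,255), jar (170,244). In the top view, the door runs from (160,262) to (220,190). The two cameras agree, except that the networks once confused the jar and bottle with other things.

```bash
cat > h.py <<'E'
from bench import *
import numpy as np, cv2
from scipy.spatial.transform import Rotation as R
def st():
    o=get_obs(); Rm=R.from_rotvec(o['orientation']).as_matrix()
    print('t',round(o['time_s'],2),'p',o['ee_pos'].round(1),'xax',Rm[:,0].round(2),'zax',Rm[:,2].round(3),'jawyaw',round(np.arctan2(Rm[1,2],Rm[0,2]),3),'F',o['force'].round(1),'g',round(o['grip_width'],3),'q',o['joints'].round(2))
    return o,Rm
E
python3 - <<'E'
from h import *
st()
h=np.array([438.5,365]);e=np.array([633,176.5])
d=e-h; a=np.arctan2(d[1],d[0])+np.arctan2(15,270); print('dir',a,np.linalg.norm(d))
u=np.array([np.cos(a),np.sin(a)]); n=np.array([u[1],-u[0]])
print(u,n)
for s in (150,170,190): print(s,h+s*u+15*n, h+s*u+(15+45)*n)
import bench; print([k for k in dir(bench) if not k.startswith('_')])
E
```

```text
t 1.1 p [127.5 483.5 231.3] xax [ 0.  0. -1.] zax [0.255 0.967 0.   ] jawyaw 1.313 F [-1.2  0.5  1.4] g 1.0 q [ 1.31  0.24  0.01  1.34 -0.    1.57]
dir -0.7142351431702364 270.8551273282454
[ 0.75559447 -0.65503969] [-0.65503969 -0.75559447]
150 [542.01357576 255.41012988] [512.53678986 221.40837856]
170 [557.12546524 242.30933614] [527.64867933 208.30758483]
190 [572.23735471 229.20854241] [542.76056881 195.20679109]
['IKError', 'camera_params', 'close_job', 'get_image', 'get_obs', 'look_for', 'pinch_z', 'tip_of', 'trace']
```

```bash
python3 -m crank '[{"fingers":-1,"tx":0.25,"ty":-0.25,"tz":0,"spin":0},{"fingers":-1,"tx":0.5,"ty":-0.5,"tz":0,"spin":0},{"fingers":-1,"tx":0.75,"ty":-0.75,"tz":0,"spin":0},{"fingers":-1,"tx":0.98,"ty":-1,"tz":0,"spin":0},{"fingers":-1,"tx":0.98,"ty":-1,"tz":0,"spin":0},{"fingers":-1,"tx":0.98,"ty":-1,"tz":0,"spin":0}]'
python3 -m crank '[{"fingers":-1,"tx":0.25,"ty":-0.11,"tz":-0.03,"spin":0},{"fingers":-1,"tx":0.5,"ty":-0.22,"tz":-0.06,"spin":0},{"fingers":-1,"tx":0.75,"ty":-0.33,"tz":-0.08,"spin":0},{"fingers":-1,"tx":0.98,"ty":-0.44,"tz":-0.08,"spin":0},{"fingers":-1,"tx":0.98,"ty":-0.44,"tz":-0.08,"spin":0},{"fingers":-1,"tx":0.98,"ty":-0.44,"tz":-0.08,"spin":0}]'
python3 - <<'E'
from h import *
st(); im=get_image("scene"); cv2.imwrite("pics/s1.png",cv2.resize(im[:,:,::-1],(784,588)))
print(pinch_z)
E
```

```text
time_s: 1.85
ee_pos: [324.6, 282.1, 231.5]
orientation: [-1.014, 1.322, 1.014]
force: [0.5, 0.6, 0.7]
grip_width: 0.003
time_s: 2.6
ee_pos: [518.6, 196.4, 214.8]
orientation: [-1.017, 1.321, 1.019]
force: [-0.5, -0.4, -0.7]
grip_width: 0.001
t 2.6 p [518.6 196.4 214.8] xax [-0.  0. -1.] zax [ 0.254  0.967 -0.   ] jawyaw 1.314 F [-0.5 -0.4 -0.7] g 0.001 q [0.36 0.36 0.12 1.34 0.   0.62]
18.700000000000003
```

View pics/s1.png

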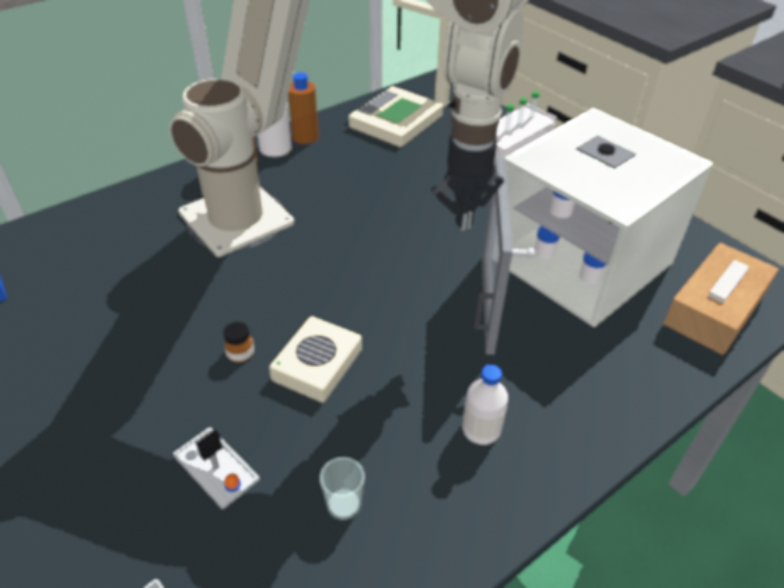

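Shut gripper stands at (466,220), just outside the door's outer face. The knuckles are clear of it. Sweeping now.

```bash
python3 -m crank '[{"fingers":-1,"tx":0.04,"ty":0.05,"tz":0,"spin":0},{"fingers":-1,"tx":0.08,"ty":0.11,"tz":0,"spin":0},{"fingers":-1,"tx":0.12,"ty":0.17,"tz":0,"spin":0},{"fingers":-1,"tx":0.16,"ty":0.23,"tz":0,"spin":0},{"fingers":-1,"tx":0.2,"ty":0.29,"tz":0,"spin":0},{"fingers":-1,"tx":0.24,"ty":0.35,"tz":0,"spin":0},{"fingers":-1,"tx":0.28,"ty":0.41,"tz":0,"spin":0},{"fingers":-1,"tx":0.32,"ty":0.47,"tz":0,"spin":0},{"fingers":-1,"tx":0.36,"ty":0.52,"tz":0,"spin":0},{"fingers":-1,"tx":0.36,"ty":0.52,"tz":0,"spin":0}]'
python3 - <<'E'
from h import *
st()
for n in ("top","scene"):
    im=get_image(n); cv2.imwrite(f"pics/{n}2.png",cv2.resize(im[:,:,::-1],(784,588)))
    for t in ("door_hinge","door_edge"): print(n,t,[(np.round(d['position']),round(d['score'],2)) for d in tip_of(n,t)[:2]])
E
```

```text
time_s: 3.9
ee_pos: [591.7, 300.9, 214.5]
orientation: [-1.018, 1.32, 1.018]
force: [-1.0, 0.2, -0.2]
grip_width: -0.001
t 3.9 p [591.7 300.9 214.5] xax [-0. -0. -1.] zax [ 0.254  0.967 -0.   ] jawyaw 1.314 F [-1.   0.2 -0.2] g -0.001 q [0.47 0.59 0.49 1.47 0.   0.73]
top door_hinge []
top door_edge [(array([704., 303., 249.]), 0.78)]
scene door_hinge [(array([440., 364., 252.]), 0.61)]
scene door_edge []
```

View pics/top2.png

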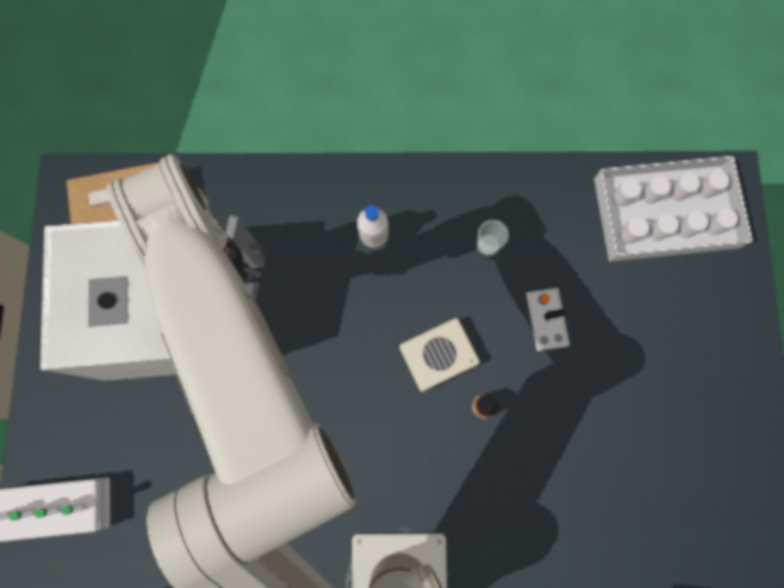

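```bash
python3 -m crank '[{"fingers":-1,"tx":0.03,"ty":0.03,"tz":0,"spin":0},{"fingers":-1,"tx":0.06,"ty":0.05,"tz":0,"spin":0},{"fingers":-1,"tx":0.08,"ty":0.07,"tz":0,"spin":0},{"fingers":-1,"tx":0.08,"ty":0.08,"tz":0,"spin":0},{"fingers":-1,"tx":0.08,"ty":0.08,"tz":0,"spin":0}]'
python3 -m crank '[{"fingers":-1,"tx":0,"ty":0.01,"tz":0,"spin":0},{"fingers":-1,"tx":0,"ty":0.02,"tz":0,"spin":0},{"fingers":-1,"tx":0,"ty":0.02,"tz":0,"spin":0}]'
python3 -m crank '[{"fingers":-1,"tx":0,"ty":0.01,"tz":0,"spin":0},{"fingers":-1,"tx":0,"ty":0.02,"tz":0,"spin":0},{"fingers":-1,"tx":0,"ty":0.02,"tz":0,"spin":0}]'
```

```text
time_s: 4.82
ee_pos: [607.4, 315.7, 215.1]
orientation: [-1.017, 1.32, 1.018]
force: [0.5, -0.2, -0.0]
grip_width: -0.003
time_s: 5.2
ee_pos: [607.4, 319.7, 215.4]
orientation: [-1.017, 1.32, 1.018]
force: [-0.2, -0.6, -0.5]
grip_width: -0.001
time_s: 5.58
ee_pos: [607.4, 323.8, 215.3]
orientation: [-1.017, 1.32, 1.018]
force: [0.3, 0.4, 0.3]
grip_width: -0.0
```

```bash
for i in 1 ; do python3 -m crank '[{"fingers":-1,"tx":0,"ty":0.01,"tz":0,"spin":0},{"fingers":-1,"tx":0,"ty":0.02,"tz":0,"spin":0},{"fingers":-1,"tx":0,"ty":0.02,"tz":0,"spin":0}]'; done
python3 - <<'E'
from h import *
st()
for n in ("top","scene"):
    im=get_image(n); cv2.imwrite(f"pics/{n}3.png",cv2.resize(im[:,:,::-1],(784,588)))
    for t in ("door_hinge","door_edge"): print(n,t,[(np.round(d['position']),round(d['score'],2)) for d in tip_of(n,t)[:2]])
E
```

```text
time_s: 5.95
ee_pos: [607.4, 327.8, 215.2]
orientation: [-1.017, 1.32, 1.018]
force: [-0.2, 0.4, 1.7]
grip_width: 0.001
t 5.95 p [607.4 327.8 215.2] xax [-0.  0. -1.] zax [0.255 0.967 0.   ] jawyaw 1.313 F [-0.2  0.4  1.7] g 0.001 q [0.49 0.65 0.6  1.52 0.   0.75]
top door_hinge []
top door_edge [(array([710., 337., 246.]), 0.98)]
scene door_hinge [(array([438., 365., 254.]), 0.6)]
scene door_edge [(array([707., 339., 250.]), 0.95)]
```

View pics/scene3.png

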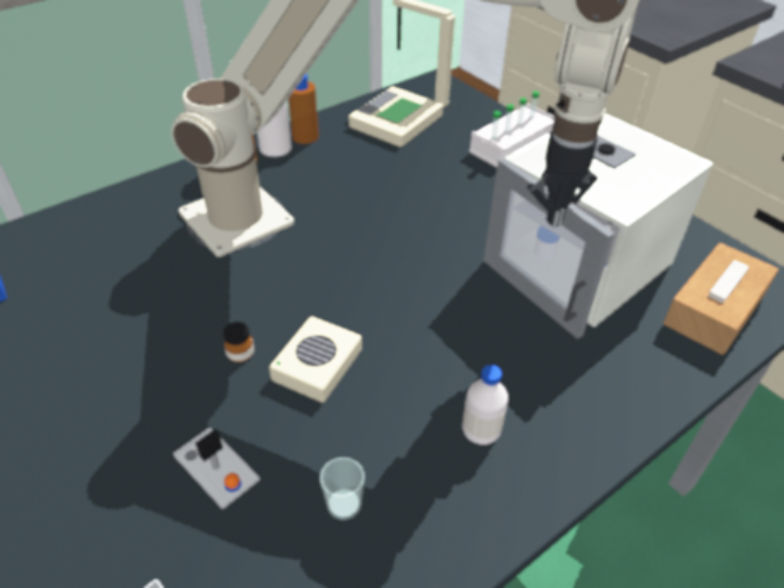

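Door is nearly shut, with the free edge at (612,240). Still slightly proud at roughly 0.05 to 0.1 rad. I'll keep pushing in small steps.

```bash
python3 -m crank '[{"fingers":-1,"tx":0,"ty":0.01,"tz":0,"spin":0},{"fingers":-1,"tx":0,"ty":0.02,"tz":0,"spin":0},{"fingers":-1,"tx":0,"ty":0.02,"tz":0,"spin":0}]';  python3 -m crank '[{"fingers":-1,"tx":0,"ty":0.01,"tz":0,"spin":0},{"fingers":-1,"tx":0,"ty":0.02,"tz":0,"spin":0},{"fingers":-1,"tx":0,"ty":0.02,"tz":0,"spin":0}]'; python3 - <<'E'
from h import *
st()
for n in ("top","scene"):
    im=get_image(n); cv2.imwrite(f"pics/{n}4.png",cv2.resize(im[:,:,::-1],(784,588)))
    for t in ("door_hinge","door_edge"): print(n,t,[(np.round(d['position']),round(d['score'],2)) for d in tip_of(n,t)[:2]])
E
```

```text
time_s: 6.62
ee_pos: [607.4, 331.8, 215.3]
orientation: [-1.017, 1.32, 1.018]
force: [-0.2, -0.2, -0.9]
grip_width: -0.001
time_s: 7.0
ee_pos: [607.6, 333.9, 215.3]
orientation: [-1.019, 1.323, 1.015]
force: [-0.4, -6.0, 1.0]
grip_width: -0.001
t 7.0 p [607.6 333.9 215.3] xax [-0. -0. -1.] zax [ 0.256  0.967 -0.003] jawyaw 1.312 F [-0.4 -6.   1. ] g -0.001 q [ 0.5   0.66  0.61  1.53 -0.    0.76]
top door_hinge [(array([751.,  56.,   0.]), 0.18)]
top door_edge [(array([710., 348., 248.]), 0.56)]
scene door_hinge [(array([438., 364., 251.]), 0.82)]
scene door_edge [(array([708., 347., 249.]), 0.87), (array([ 360., -185.,   -1.]), 0.42)]
```

```bash
python3 -m crank '[{"fingers":-1,"tx":0,"ty":0.01,"tz":0,"spin":0},{"fingers":-1,"tx":0,"ty":0.01,"tz":0,"spin":0}]';  python3 -m crank '[{"fingers":-1,"tx":0,"ty":0.01,"tz":0,"spin":0},{"fingers":-1,"tx":0,"ty":0.01,"tz":0,"spin":0}]'
```

```text
time_s: 7.55
ee_pos: [607.6, 334.1, 215.3]
orientation: [-1.02, 1.325, 1.013]
force: [-0.7, -9.8, 2.3]
grip_width: -0.001
time_s: 7.8
ee_pos: [607.6, 334.3, 215.3]
orientation: [-1.021, 1.328, 1.01]
force: [-1.0, -14.3, 2.2]
grip_width: 0.0
```

```bash
python3 -m crank '[{"fingers":-1,"tx":0,"ty":0.01,"tz":0,"spin":0},{"fingers":-1,"tx":0,"ty":0.01,"tz":0,"spin":0}]';  python3 -m crank '[{"fingers":-1,"tx":0,"ty":0.01,"tz":0,"spin":0},{"fingers":-1,"tx":0,"ty":0.01,"tz":0,"spin":0}]'
python3 - <<'E'
from h import *
for n in ("top","scene"):
    im=get_image(n); cv2.imwrite(f"pics/{n}5.png",cv2.resize(im[:,:,::-1],(784,588)))
    if n=="scene": cv2.imwrite(f"pics/crop5.png",cv2.resize(im[80:260,320:540,::-1],(733,600),interpolation=cv2.INTER_CUBIC))
    for t in ("door_hinge","door_edge"): print(n,t,[(np.round(d['position']),round(d['score'],2)) for d in tip_of(n,t)[:2]])
E
```

```text
time_s: 8.05
ee_pos: [607.6, 334.8, 215.3]
orientation: [-1.022, 1.33, 1.008]
force: [-1.7, -16.4, 3.2]
grip_width: 0.002
time_s: 8.3
ee_pos: [607.6, 335.0, 215.4]
orientation: [-1.023, 1.333, 1.006]
force: [-3.3, -21.0, 3.2]
grip_width: 0.001
top door_hinge []
top door_edge [(array([710., 350., 248.]), 0.78)]
scene door_hinge [(array([441., 366., 252.]), 0.75)]
scene door_edge [(array([705., 349., 251.]), 0.95)]
```

View pics/crop5.png

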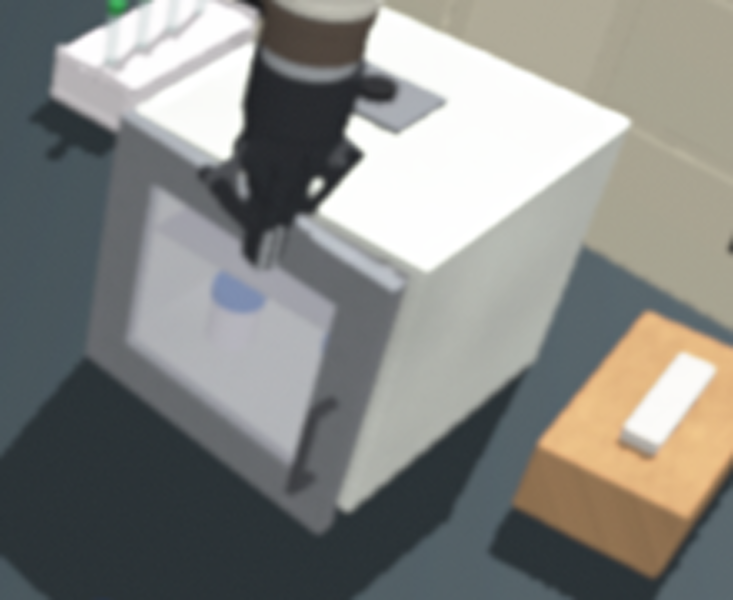

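The force rose to 21 N with no more travel, which is well above what the catch can resist. The door looks flush against the cabinet. Backing off to check that it stays.

```bash
python3 -m crank '[{"fingers":-1,"tx":0,"ty":-0.05,"tz":0,"spin":0},{"fingers":-1,"tx":-0.05,"ty":-0.2,"tz":0,"spin":0},{"fingers":-1,"tx":-0.1,"ty":-0.45,"tz":0,"spin":0},{"fingers":-1,"tx":-0.2,"ty":-0.7,"tz":0.05,"spin":0},{"fingers":-1,"tx":-0.3,"ty":-1,"tz":0.1,"spin":0},{"fingers":-1,"tx":-0.3,"ty":-1,"tz":0.1,"spin":0},{"fingers":-1,"tx":-0.3,"ty":-1,"tz":0.1,"spin":0}]'
python3 - <<'E'
from h import *
st()
for n in ("top","scene"):
    im=get_image(n); cv2.imwrite(f"pics/{n}6.png",cv2.resize(im[:,:,::-1],(784,588)))
    if n=="scene": cv2.imwrite(f"pics/crop6.png",cv2.resize(im[80:260,320:540,::-1],(733,600),interpolation=cv2.INTER_CUBIC))
    for t in ("door_hinge","door_edge"): print(n,t,[(np.round(d['position']),round(d['score'],2)) for d in tip_of(n,t)[:2]])
E
```

```text
time_s: 9.48
ee_pos: [547.9, 144.0, 235.9]
orientation: [-1.016, 1.318, 1.017]
force: [0.8, 0.6, -0.2]
grip_width: 0.004
t 9.47 p [547.9 144.  235.9] xax [ 0.  0. -1.] zax [0.255 0.967 0.002] jawyaw 1.313 F [ 0.8  0.6 -0.2] g 0.004 q [0.26 0.37 0.2  1.4  0.   0.51]
top door_hinge [(array([439., 365., 250.]), 0.62)]
top door_edge [(array([712., 346., 250.]), 0.62)]
scene door_hinge [(array([ 718., -202.,    0.]), 0.67)]
scene door_edge [(array([706., 348., 250.]), 0.91), (array([750.,  56.,  -3.]), 0.17)]
```

View pics/crop6.png

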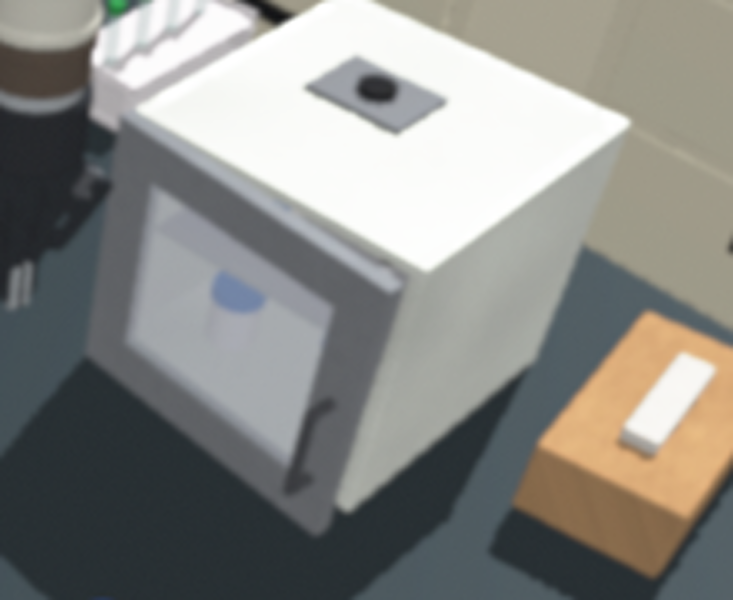

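View pics/top6.png

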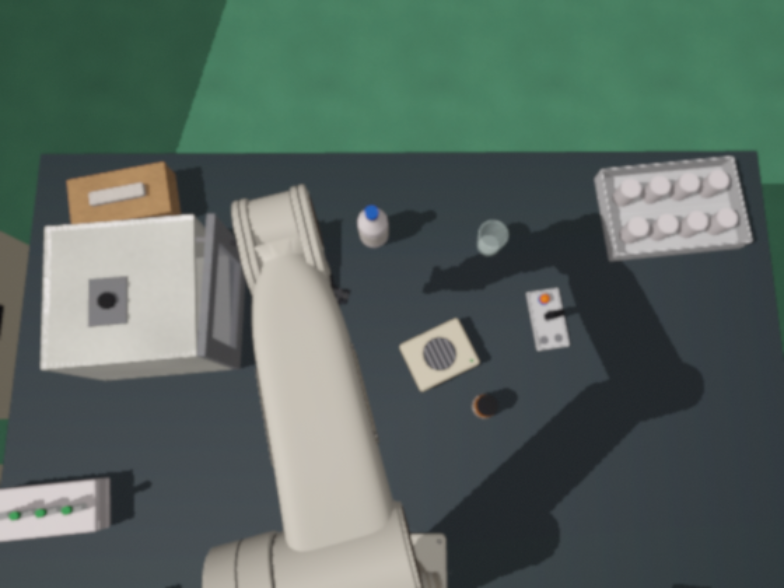

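```bash
python3 - <<'E'
from h import *
im=get_image("top")
c=im[145:275,120:190,::-1]
cv2.imwrite("pics/c7.png",cv2.resize(c,None,fx=4.6,fy=4.6,interpolation=cv2.INTER_CUBIC))
im=get_image("scene")
c=im[100:175,350:450,::-1]
cv2.imwrite("pics/c7s.png",cv2.resize(c,None,fx=8,fy=8,interpolation=cv2.INTER_CUBIC))
E
```

```text
(no output)
```

View pics/c7.png

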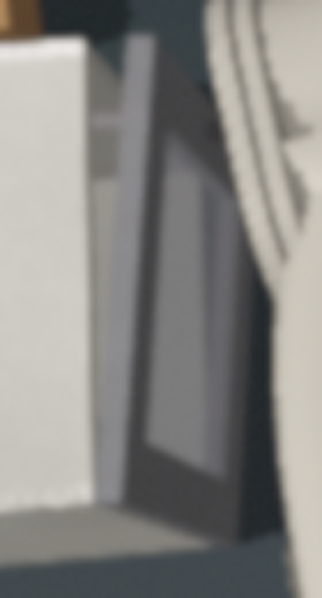

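View pics/c7s.png

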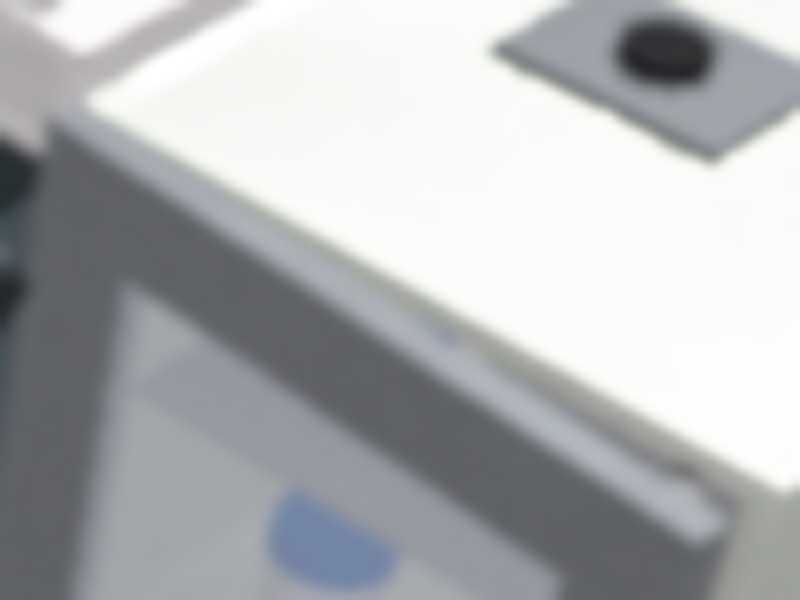

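The close-ups show a clear wedge of gap: about 35 px at the free end of the top crop, closing to nothing at the hinge. So the door isn't seated. The earlier stop was probably the spread knuckles hitting the cabinet roof edge. I'll measure the gap, turn the jaws along the door and push again.

```bash
cat >> h.py <<'E'
def ray(n,u,v,z):
    p=camera_params(n); f=210/np.tan(np.radians(p['vertical_fov']/2)); E=p['extrinsics']
    d=E[:3,:3]@np.array([(u-p['cx'])/f,-(v-p['cy'])/f,-1]); c=E[:3,3]
    return (c+d*(z-c[2])/d[2]).round(1)
E
python3 - <<'E'
from h import *
T=lambda x,y:(120+x/4.6,145+y/4.6)
S=lambda x,y:(350+x/8,100+y/8)
for k,p in dict(roofnear=(95,500),rooffar=(86,40),doorinfar=(128,38),dooroutfar=(155,38),dooroutnear=(128,505),doorinnear=(98,500)).items(): print(k,ray("top",*T(*p),250))
for k,p in dict(roofnear=(88,103),rooffar=(785,490),dooroutfar=(705,545),doorinfar=(735,510),dooroutnear=(50,125)).items(): print(k,ray("scene",*S(*p),250))
E
```

```text
roofnear [441.4 360.1 250. ]
rooffar [707.6 382.  250. ]
doorinfar [708.7 357.9 250. ]
dooroutfar [708.7 342.3 250. ]
dooroutnear [438.6 341.8 250. ]
doorinnear [441.4 358.4 250. ]
roofnear [445.2 365.7 250. ]
rooffar [711.8 386.6 250. ]
dooroutfar [714.1 347.8 250. ]
doorinfar [709.  367.4 250. ]
dooroutnear [447.1 346.7 250. ]
```

```bash
python3 -m crank '[{"fingers":-1,"tx":0,"ty":0,"tz":0,"spin":-0.029},{"fingers":-1,"tx":0,"ty":0,"tz":0,"spin":-0.058},{"fingers":-1,"tx":0,"ty":0,"tz":0,"spin":-0.087},{"fingers":-1,"tx":0,"ty":0,"tz":0,"spin":-0.116},{"fingers":-1,"tx":0,"ty":0,"tz":0,"spin":-0.145},{"fingers":-1,"tx":0,"ty":0,"tz":0,"spin":-0.174},{"fingers":-1,"tx":0,"ty":0,"tz":0,"spin":-0.2},{"fingers":-1,"tx":0.2,"ty":0.2,"tz":-0.05,"spin":-0.2},{"fingers":-1,"tx":0.36,"ty":0.4,"tz":-0.05,"spin":-0.2},{"fingers":-1,"tx":0.36,"ty":0.6,"tz":-0.05,"spin":-0.2},{"fingers":-1,"tx":0.36,"ty":0.7,"tz":-0.05,"spin":-0.2},{"fingers":-1,"tx":0.36,"ty":0.75,"tz":-0.05,"spin":-0.2},{"fingers":-1,"tx":0.36,"ty":0.75,"tz":-0.05,"spin":-0.2}]'; python3 -c "
from h import *
st()"
```

```text
time_s: 11.5
ee_pos: [619.3, 293.4, 225.5]
orientation: [-0.045, 1.57, 0.044]
force: [-0.8, -1.3, -0.6]
grip_width: 0.003
t 11.5 p [619.3 293.4 225.5] xax [ 0. -0. -1.] zax [0.998 0.057 0.   ] jawyaw 0.057 F [-0.8 -1.3 -0.6] g 0.003 q [ 0.44  0.64  0.6   1.53 -0.    1.96]
```

```bash
python3 -m crank '[{"fingers":-1,"tx":-0.03,"ty":0.08,"tz":0,"spin":0},{"fingers":-1,"tx":-0.06,"ty":0.14,"tz":0,"spin":0},{"fingers":-1,"tx":-0.06,"ty":0.19,"tz":0,"spin":0},{"fingers":-1,"tx":-0.06,"ty":0.21,"tz":0,"spin":0},{"fingers":-1,"tx":-0.06,"ty":0.22,"tz":0,"spin":0},{"fingers":-1,"tx":-0.06,"ty":0.22,"tz":0,"spin":0}]'
python3 -m crank '[{"fingers":-1,"tx":0,"ty":0.01,"tz":0,"spin":0},{"fingers":-1,"tx":0,"ty":0.02,"tz":0,"spin":0},{"fingers":-1,"tx":0,"ty":0.02,"tz":0,"spin":0}]'
python3 -m crank '[{"fingers":-1,"tx":0,"ty":0.01,"tz":0,"spin":0},{"fingers":-1,"tx":0,"ty":0.02,"tz":0,"spin":0},{"fingers":-1,"tx":0,"ty":0.02,"tz":0,"spin":0}]'
python3 -m crank '[{"fingers":-1,"tx":0,"ty":0.01,"tz":0,"spin":0},{"fingers":-1,"tx":0,"ty":0.02,"tz":0,"spin":0},{"fingers":-1,"tx":0,"ty":0.02,"tz":0,"spin":0}]'
```

```text
time_s: 12.25
ee_pos: [607.5, 337.2, 225.2]
orientation: [-0.044, 1.571, 0.044]
force: [-0.7, -0.7, -0.2]
grip_width: 0.001
time_s: 12.62
ee_pos: [607.6, 337.9, 225.2]
orientation: [-0.047, 1.571, 0.038]
force: [-2.5, -8.9, 2.1]
grip_width: -0.002
time_s: 13.0
ee_pos: [607.6, 338.1, 225.2]
orientation: [-0.05, 1.573, 0.031]
force: [-3.3, -16.4, 3.5]
grip_width: 0.001
time_s: 13.38
ee_pos: [607.9, 342.9, 225.2]
orientation: [-0.047, 1.572, 0.033]
force: [-1.2, -8.9, 1.7]
grip_width: 0.002
```

The door broke over the hump: 16 N fell to 9 N and the tool moved 5 mm. Following it home.

```bash
python3 -m crank '[{"fingers":-1,"tx":0,"ty":0.01,"tz":0,"spin":0},{"fingers":-1,"tx":0,"ty":0.02,"tz":0,"spin":0},{"fingers":-1,"tx":0,"ty":0.02,"tz":0,"spin":0}]'
python3 -m crank '[{"fingers":-1,"tx":0,"ty":0.01,"tz":0,"spin":0},{"fingers":-1,"tx":0,"ty":0.02,"tz":0,"spin":0},{"fingers":-1,"tx":0,"ty":0.02,"tz":0,"spin":0}]'
python3 -m crank '[{"fingers":-1,"tx":0,"ty":0.01,"tz":0,"spin":0},{"fingers":-1,"tx":0,"ty":0.02,"tz":0,"spin":0},{"fingers":-1,"tx":0,"ty":0.02,"tz":0,"spin":0}]'
python3 - <<'E'
from h import *
st()
im=get_image("top")
c=im[145:275,120:190,::-1]
a=cv2.resize(c,None,fx=4.6,fy=4.6,interpolation=cv2.INTER_CUBIC)
im=get_image("scene")
c=im[100:175,350:450,::-1]
b=cv2.resize(c,None,fx=4.5,fy=4.5,interpolation=cv2.INTER_CUBIC)
o=np.zeros((600,780,3),np.uint8); o[:a.shape[0],:a.shape[1]]=a; o[:b.shape[0],325:325+b.shape[1]]=b
cv2.imwrite("pics/c8.png",o)
E
```

```text
time_s: 13.75
ee_pos: [608.0, 352.7, 225.3]
orientation: [-0.045, 1.57, 0.043]
force: [1.3, -5.1, 0.5]
grip_width: -0.001
time_s: 14.12
ee_pos: [608.0, 352.7, 225.3]
orientation: [-0.049, 1.571, 0.035]
force: [0.6, -14.0, 2.2]
grip_width: -0.0
time_s: 14.5
ee_pos: [608.0, 352.8, 225.4]
orientation: [-0.052, 1.572, 0.028]
force: [-1.9, -22.9, 4.3]
grip_width: 0.0
t 14.5 p [608.  352.8 225.4] xax [-0.   -0.02 -1.  ] zax [ 0.999  0.051 -0.002] jawyaw 0.051 F [ -1.9 -22.9   4.3] g 0.0 q [ 0.53  0.69  0.7   1.58 -0.01  2.05]
```

View pics/c8.png

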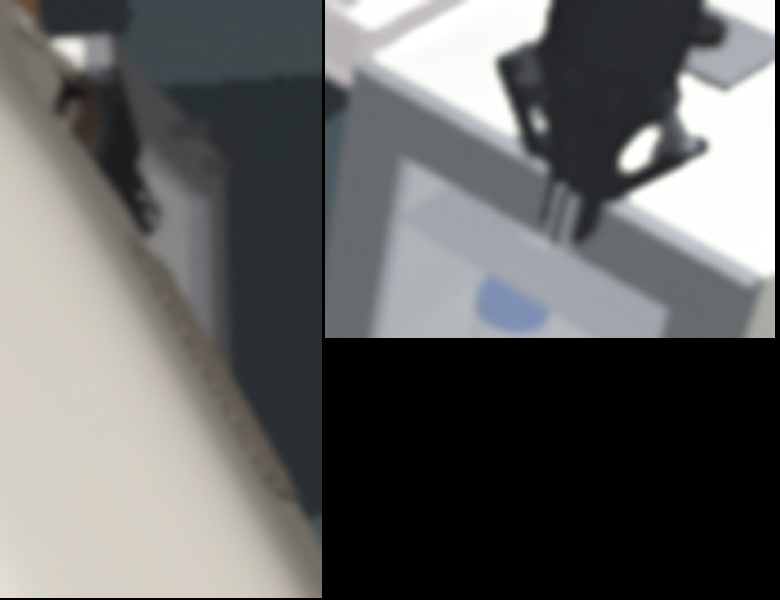

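Seated: the door snapped in to y=352.7, as predicted for shut, and the scene crop shows no gap. Now moving back toward the tray.

```bash
python3 -m crank '[{"fingers":-1,"tx":0,"ty":-0.1,"tz":0,"spin":0},{"fingers":-1,"tx":-0.05,"ty":-0.3,"tz":0.0,"spin":0},{"fingers":-1,"tx":-0.15,"ty":-0.6,"tz":0.05,"spin":0},{"fingers":0,"tx":-0.3,"ty":-0.85,"tz":0.1,"spin":0},{"fingers":1,"tx":-0.4,"ty":-1,"tz":0.15,"spin":0},{"fingers":1,"tx":-0.4,"ty":-1,"tz":0.15,"spin":0}]'
python3 -m crank '[{"fingers":1,"tx":0,"ty":-0.25,"tz":0,"spin":0},{"fingers":1,"tx":0,"ty":-0.5,"tz":0,"spin":0},{"fingers":1,"tx":0,"ty":-0.75,"tz":0,"spin":0},{"fingers":1,"tx":0,"ty":-1,"tz":0,"spin":0},{"fingers":1,"tx":0,"ty":-1,"tz":0,"spin":0}]'
python3 -m crank '[{"fingers":1,"tx":0,"ty":-0.25,"tz":0,"spin":0},{"fingers":1,"tx":0,"ty":-0.5,"tz":0,"spin":0.01},{"fingers":1,"tx":0,"ty":-0.65,"tz":0,"spin":0.018},{"fingers":1,"tx":0,"ty":-0.65,"tz":0,"spin":0.018},{"fingers":1,"tx":0,"ty":-0.65,"tz":0,"spin":0.018}]'
python3 - <<'E'
from h import *
st()
for n in ("top","scene","wrist"):
    im=get_image(n); cv2.imwrite(f"pics/{n}9.png",cv2.resize(im[:,:,::-1],(784,588)))
    if n=="top":
        c=im[145:275,120:190,::-1]; cv2.imwrite("pics/c9.png",cv2.resize(c,None,fx=4.6,fy=4.6,interpolation=cv2.INTER_CUBIC))
    for t in ("tray","pocket","ball_center","grille","door_edge"): print(n,t,[(np.round(d['position']),round(d['score'],2)) for d in tip_of(n,t)[:2]])
print(camera_params("wrist"))
E
```

```text
time_s: 15.35
ee_pos: [527.0, 160.9, 257.4]
orientation: [-0.041, 1.567, 0.045]
force: [1.0, 0.3, -0.1]
grip_width: 0.636
time_s: 15.98
ee_pos: [528.5, -40.2, 254.9]
orientation: [-0.041, 1.57, 0.042]
force: [0.5, 0.8, 0.4]
grip_width: 1.0
time_s: 16.6
ee_pos: [528.2, -166.8, 254.9]
orientation: [-0.133, 1.567, 0.135]
force: [0.4, 0.1, 0.4]
grip_width: 1.003
t 16.6 p [ 528.2 -166.8  254.9] xax [-0.  0. -1.] zax [0.985 0.17  0.   ] jawyaw 0.171 F [0.4 0.1 0.4] g 1.003 q [-0.31  0.34  0.2   1.43  0.    1.09]
top tray [(array([ 548., -331.,    1.]), 0.6)]
top pocket [(array([750.,  57.,   2.]), 0.17)]
top ball_center []
top grille [(array([467., -89.,  41.]), 0.65), (array([ 547., -331.,    4.]), 0.63)]
top door_edge [(array([713., 372., 248.]), 0.65), (array([ 722., -201.,    2.]), 0.28)]
scene tray [(array([ 554., -330.,   -1.]), 0.91), (array([443., 365., 252.]), 0.63)]
scene pocket [(array([ 594., -325.,   14.]), 0.73)]
scene ball_center [(array([ 597., -324.,   16.]), 0.49)]
scene grille [(array([469., -90.,  39.]), 0.77)]
scene door_edge [(array([708., 371., 250.]), 0.93)]
wrist tray [(array([ 552., -333.,   -0.]), 0.68)]
wrist pocket [(array([ 600., -323.,   15.]), 0.71)]
wrist ball_center [(array([ 593., -321.,   21.]), 0.54)]
wrist grille [(array([466., -88.,  43.]), 0.88)]
wrist door_edge []
{'vertical_fov': 68.37617917735892, 'cx': 281.77163548606114, 'cy': 207.81356073408875, 'hand_eye': array([[-6.10346968e-04,  2.64202614e-01, -9.64467006e-01,
        -1.43489093e+02],
       [ 1.49705172e-03,  9.64466347e-01,  2.64201486e-01,
         6.62277358e+01],
       [ 9.99998693e-01, -1.28260241e-03, -9.84184088e-04,
        -1.72769162e-01],
       [ 0.00000000e+00,  0.00000000e+00,  0.00000000e+00,
         1.00000000e+00]])}
```

View pics/c9.png

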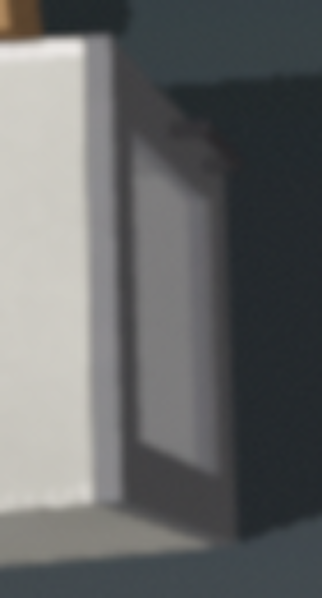

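View pics/wrist9.png

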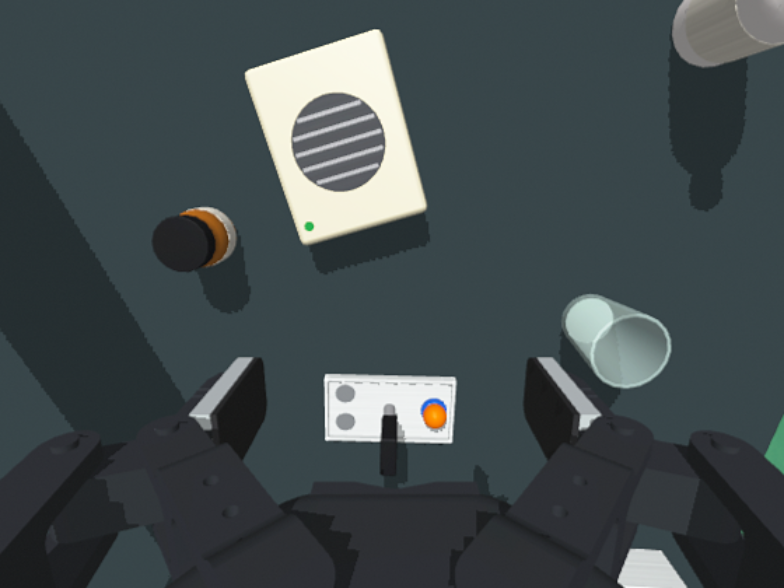

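View pics/scene9.png

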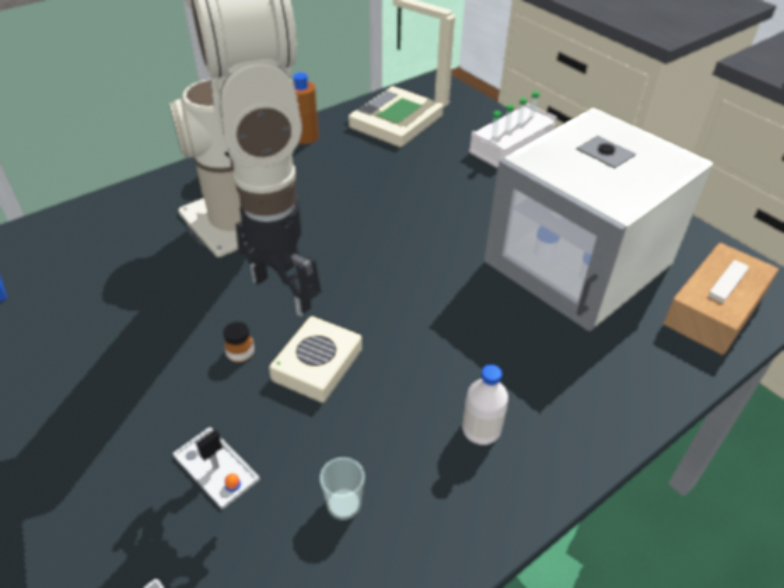

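Top crop: door strip lies flush along the cabinet roof for its full length. Wrist view: tray at (325–456, 375–442), square to the jaws, with the ball in its pocket at (433,415). Computing tray and grille positions from wrist pixels.

```bash
cat >> h.py <<'E'
def wray(u,v,z,o=None):
    o=o or get_obs(); p=camera_params("wrist"); f=210/np.tan(np.radians(p['vertical_fov']/2)); H=p['hand_eye']
    Rm=R.from_rotvec(o['orientation']).as_matrix()
    d=Rm@H[:3,:3]@np.array([(u-p['cx'])/f,-(v-p['cy'])/f,-1]); c=o['ee_pos']+Rm@H[:3,3]
    return (c+d*(z-c[2])/d[2]).round(1)
E
python3 - <<'E'
from h import *
P=[wray(u/1.4,v/1.4,9) for u,v in ((325,375),(456,378),(453,442),(325,440))]
print(P,np.mean(P,0)); print('grille',wray(338/1.4,141/1.4,41.5),'ball',wray(433/1.4,415/1.4,16))
e=P[1]-P[0]; print(np.arctan2(e[1],e[0]),np.linalg.norm(e)); e=P[2]-P[3]; print(np.arctan2(e[1],e[0]),np.linalg.norm(e))
E
```

```text
[array([ 481.6, -304.8,    9. ]), array([ 609.6, -286.1,    9. ]), array([ 621.5, -357.6,    9. ]), array([ 491. , -377.7,    9. ])] [ 550.925 -331.55     9.   ]
grille [468.8 -87.5  41.5] ball [ 593.7 -326.2   16. ]
0.14506748237658645 129.35876468179495
0.15282206979966179 132.03885791690263
```

```bash
python3 -m crank '[{"fingers":1,"tx":0.03,"ty":-0.25,"tz":0,"spin":-0.003},{"fingers":1,"tx":0.06,"ty":-0.5,"tz":0,"spin":-0.003},{"fingers":1,"tx":0.11,"ty":-0.75,"tz":-0.15,"spin":-0.003},{"fingers":1,"tx":0.11,"ty":-0.825,"tz":-0.4,"spin":-0.003},{"fingers":1,"tx":0.11,"ty":-0.825,"tz":-0.57,"spin":-0.003},{"fingers":1,"tx":0.11,"ty":-0.825,"tz":-0.57,"spin":-0.003},{"fingers":1,"tx":0.11,"ty":-0.825,"tz":-0.57,"spin":-0.003}]'
python3 - <<'E'
from h import *
st()
im=get_image("wrist"); cv2.imwrite(f"pics/w10.png",cv2.resize(im[:,:,::-1],(784,588)))
im=get_image("scene"); cv2.imwrite(f"pics/s10.png",cv2.resize(im[200:400,60:310,::-1],(750,600)))
E
```

```text
time_s: 18.38
ee_pos: [550.3, -333.8, 143.0]
orientation: [-0.119, 1.566, 0.117]
force: [-0.0, -0.5, 0.4]
grip_width: 1.0
t 18.38 p [ 550.3 -333.8  143. ] xax [ 0. -0. -1.] zax [0.989 0.15  0.002] jawyaw 0.151 F [-0.  -0.5  0.4] g 1.0 q [-0.55  0.57  0.27  1.27  0.    0.87]
```

View pics/w10.png

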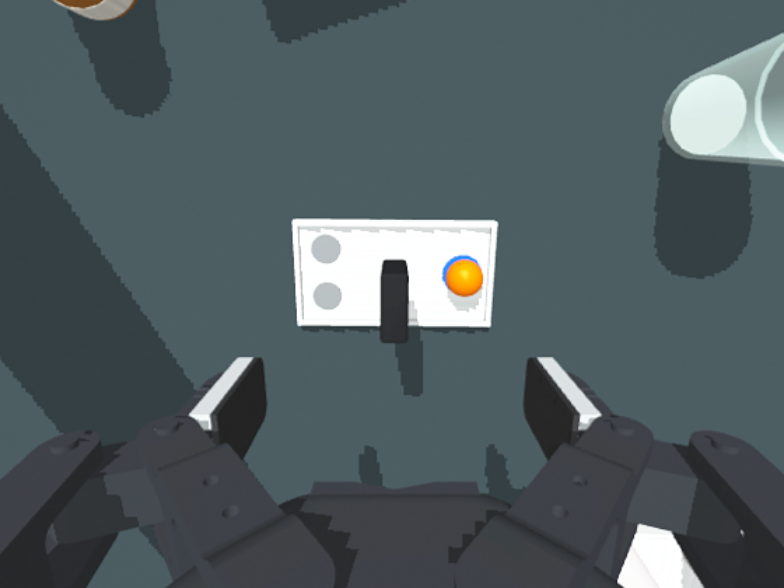

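View pics/s10.png

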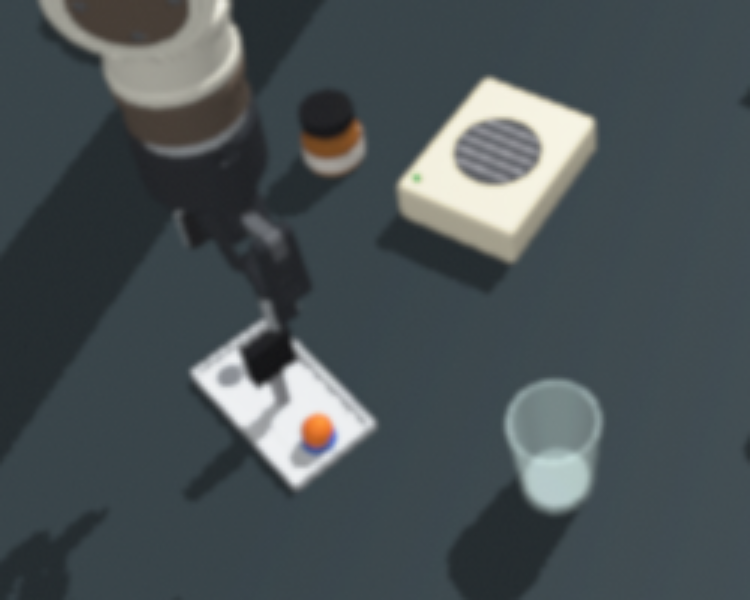

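Wrist view: tray centred at (394,272), block top face at about (394,308), midway between the pads.

```bash
python3 - <<'E'
from h import *
o=get_obs()
print('grip far/near/mid',wray(395/1.4,275/1.4,84,o),wray(395/1.4,342/1.4,84,o))
P=[wray(u/1.4,v/1.4,9,o) for u,v in ((293,220),(497,222),(491,326),(298,325))]
print(np.mean(P,0))
E
```

```text
grip far/near/mid [ 548.7 -315.9   84. ] [ 554.  -350.1   84. ]
[ 551.725 -333.45     9.   ]
```

```bash
python3 -m crank '[{"fingers":1,"tx":0.005,"ty":0.003,"tz":-0.12,"spin":0},{"fingers":1,"tx":0.005,"ty":0.003,"tz":-0.24,"spin":0},{"fingers":1,"tx":0.005,"ty":0.003,"tz":-0.36,"spin":0},{"fingers":1,"tx":0.005,"ty":0.003,"tz":-0.44,"spin":0},{"fingers":1,"tx":0.005,"ty":0.003,"tz":-0.49,"spin":0},{"fingers":1,"tx":0.005,"ty":0.003,"tz":-0.49,"spin":0},{"fingers":0.5,"tx":0.005,"ty":0.003,"tz":-0.49,"spin":0},{"fingers":0.2,"tx":0.005,"ty":0.003,"tz":-0.49,"spin":0},{"fingers":0,"tx":0.005,"ty":0.003,"tz":-0.49,"spin":0},{"fingers":-0.2,"tx":0.005,"ty":0.003,"tz":-0.49,"spin":0},{"fingers":-0.4,"tx":0.005,"ty":0.003,"tz":-0.49,"spin":0},{"fingers":-0.5,"tx":0.005,"ty":0.003,"tz":-0.49,"spin":0},{"fingers":-0.6,"tx":0.005,"ty":0.003,"tz":-0.49,"spin":0},{"fingers":-0.7,"tx":0.005,"ty":0.003,"tz":-0.49,"spin":0},{"fingers":-0.8,"tx":0.005,"ty":0.003,"tz":-0.49,"spin":0},{"fingers":-1,"tx":0.005,"ty":0.003,"tz":-0.49,"spin":0},{"fingers":-1,"tx":0.005,"ty":0.003,"tz":-0.49,"spin":0},{"fingers":-1,"tx":0.005,"ty":0.003,"tz":-0.49,"spin":0}]'
python3 - <<'E'
from h import *
st()
im=get_image("wrist"); cv2.imwrite(f"pics/w11.png",cv2.resize(im[:,:,::-1],(784,588)))
E
```

```text
time_s: 20.72
ee_pos: [550.5, -333.0, 43.4]
orientation: [-0.118, 1.568, 0.118]
force: [-0.8, -0.8, 1.1]
grip_width: 0.158
t 20.73 p [ 550.5 -333.    43.4] xax [ 0. -0. -1.] zax [ 0.989  0.15  -0.   ] jawyaw 0.151 F [-0.8 -0.8  1.1] g 0.158 q [-0.54  0.65  0.14  1.06 -0.    0.88]
```

View pics/w11.png

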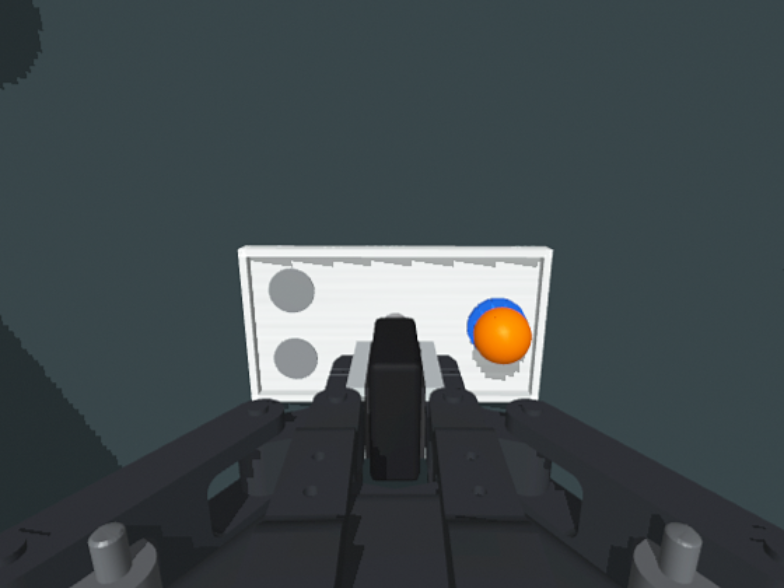

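Gripped at 13.4 mm opening, with the ball seated at (502,335) in the wrist view. Lifting gently.

```bash
python3 -m crank '[{"fingers":-1,"tx":0,"ty":0,"tz":0.01,"spin":0},{"fingers":-1,"tx":0,"ty":0,"tz":0.03,"spin":0},{"fingers":-1,"tx":0,"ty":0,"tz":0.06,"spin":0},{"fingers":-1,"tx":0,"ty":0,"tz":0.1,"spin":0},{"fingers":-1,"tx":0,"ty":0,"tz":0.15,"spin":0},{"fingers":-1,"tx":0,"ty":0,"tz":0.2,"spin":0},{"fingers":-1,"tx":0,"ty":0,"tz":0.25,"spin":0},{"fingers":-1,"tx":0,"ty":0,"tz":0.3,"spin":0},{"fingers":-1,"tx":0,"ty":0,"tz":0.35,"spin":0},{"fingers":-1,"tx":0,"ty":0,"tz":0.4,"spin":0},{"fingers":-1,"tx":0,"ty":0,"tz":0.45,"spin":0},{"fingers":-1,"tx":0,"ty":0,"tz":0.5,"spin":0},{"fingers":-1,"tx":0,"ty":0,"tz":0.55,"spin":0},{"fingers":-1,"tx":0,"ty":0,"tz":0.59,"spin":0},{"fingers":-1,"tx":0,"ty":0,"tz":0.62,"spin":0},{"fingers":-1,"tx":0,"ty":0,"tz":0.63,"spin":0},{"fingers":-1,"tx":0,"ty":0,"tz":0.63,"spin":0},{"fingers":-1,"tx":0,"ty":0,"tz":0.63,"spin":0}]'
python3 - <<'E'
from h import *
st()
im=get_image("wrist"); cv2.imwrite(f"pics/w12.png",cv2.resize(im[:,:,::-1],(784,588)))
im=get_image("scene"); cv2.imwrite(f"pics/s12.png",cv2.resize(im[150:400,60:372,::-1],(748,600)))
E
```

```text
time_s: 23.02
ee_pos: [550.2, -332.8, 168.8]
orientation: [-0.118, 1.568, 0.119]
force: [0.8, -0.3, -3.5]
grip_width: 0.153
t 23.02 p [ 550.2 -332.8  168.8] xax [-0.  0. -1.] zax [ 0.989  0.15  -0.001] jawyaw 0.151 F [ 0.8 -0.3 -3.5] g 0.153 q [-0.54  0.56  0.32  1.33  0.    0.88]
```

View pics/w12.png

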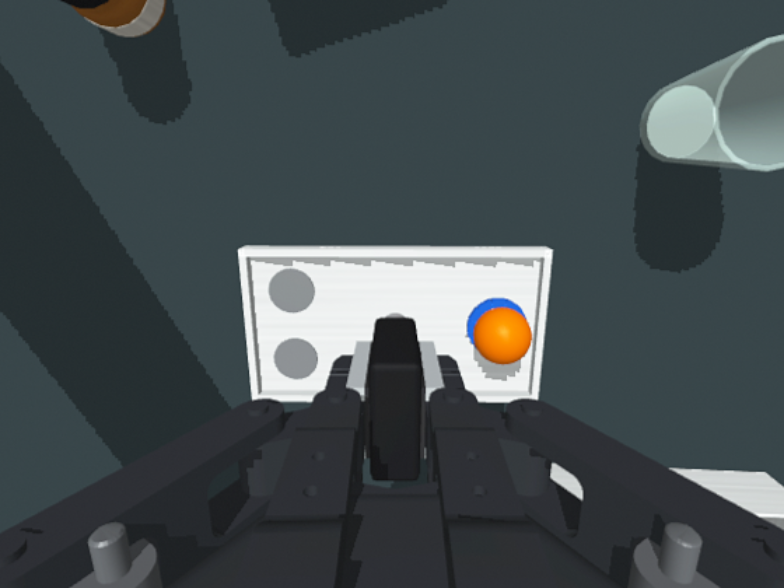

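View pics/s12.png

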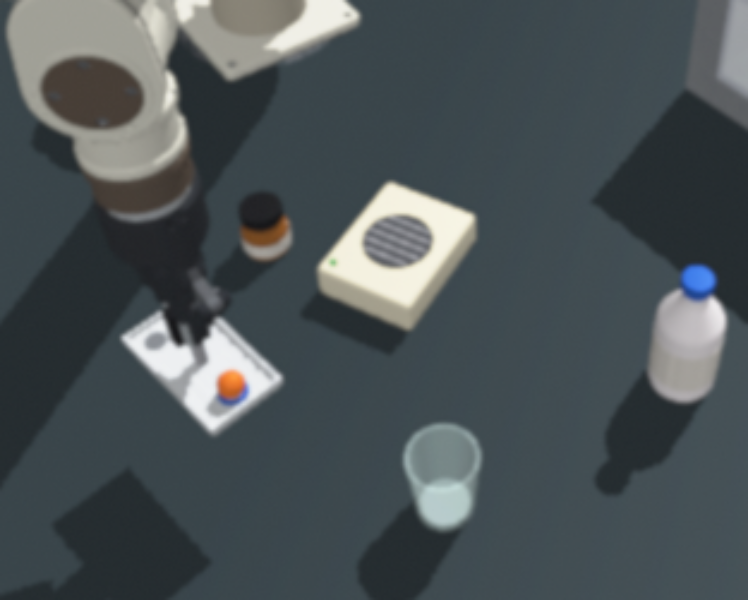

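Tray lifted level with the ball in its pocket. The wrist view is unchanged from before the lift, so nothing slipped. Carrying it over.

```bash
python3 -m crank '[{"fingers":-1,"tx":-0.01,"ty":0.02,"tz":0,"spin":0},{"fingers":-1,"tx":-0.027,"ty":0.05,"tz":0,"spin":0},{"fingers":-1,"tx":-0.053,"ty":0.1,"tz":0,"spin":0},{"fingers":-1,"tx":-0.085,"ty":0.16,"tz":0,"spin":0},{"fingers":-1,"tx":-0.117,"ty":0.22,"tz":0,"spin":0},{"fingers":-1,"tx":-0.15,"ty":0.28,"tz":0,"spin":0},{"fingers":-1,"tx":-0.182,"ty":0.34,"tz":0,"spin":0},{"fingers":-1,"tx":-0.214,"ty":0.4,"tz":0,"spin":0},{"fingers":-1,"tx":-0.246,"ty":0.46,"tz":0,"spin":0},{"fingers":-1,"tx":-0.278,"ty":0.52,"tz":0,"spin":0},{"fingers":-1,"tx":-0.31,"ty":0.58,"tz":0,"spin":0},{"fingers":-1,"tx":-0.342,"ty":0.64,"tz":0,"spin":0},{"fingers":-1,"tx":-0.374,"ty":0.7,"tz":0,"spin":0},{"fingers":-1,"tx":-0.406,"ty":0.76,"tz":0,"spin":0},{"fingers":-1,"tx":-0.438,"ty":0.82,"tz":0,"spin":0},{"fingers":-1,"tx":-0.465,"ty":0.87,"tz":0,"spin":0},{"fingers":-1,"tx":-0.486,"ty":0.91,"tz":0,"spin":0},{"fingers":-1,"tx":-0.497,"ty":0.93,"tz":0,"spin":0},{"fingers":-1,"tx":-0.5,"ty":0.94,"tz":0,"spin":0},{"fingers":-1,"tx":-0.5,"ty":0.94,"tz":0,"spin":0}]'
python3 -m crank '[{"fingers":-1,"tx":-0.01,"ty":0.02,"tz":0,"spin":0},{"fingers":-1,"tx":-0.03,"ty":0.05,"tz":0,"spin":0},{"fingers":-1,"tx":-0.05,"ty":0.1,"tz":0,"spin":0},{"fingers":-1,"tx":-0.08,"ty":0.15,"tz":0,"spin":0},{"fingers":-1,"tx":-0.11,"ty":0.2,"tz":0,"spin":0},{"fingers":-1,"tx":-0.13,"ty":0.235,"tz":0,"spin":0},{"fingers":-1,"tx":-0.135,"ty":0.25,"tz":0,"spin":0},{"fingers":-1,"tx":-0.135,"ty":0.25,"tz":0,"spin":0},{"fingers":-1,"tx":-0.135,"ty":0.25,"tz":0,"spin":0}]'
python3 - <<'E'
from h import *
st()
for n in ("wrist","scene","top"):
    im=get_image(n); cv2.imwrite(f"pics/{n}13.png",cv2.resize(im[:,:,::-1],(784,588)))
    for t in ("pocket","ball_center","grille","door_edge"): print(n,t,[(np.round(d['position']),round(d['score'],2)) for d in tip_of(n,t)[:2]])
E
```

```text
time_s: 25.62
ee_pos: [450.6, -145.0, 169.3]
orientation: [-0.118, 1.567, 0.118]
force: [-0.2, -0.9, -3.5]
grip_width: 0.157
time_s: 26.75
ee_pos: [423.7, -95.1, 169.4]
orientation: [-0.118, 1.567, 0.118]
force: [0.7, -0.5, -3.5]
grip_width: 0.154
t 26.75 p [423.7 -95.1 169.4] xax [ 0. -0. -1.] zax [0.989 0.15  0.   ] jawyaw 0.15 F [ 0.7 -0.5 -3.5] g 0.154 q [-0.22  0.15 -0.27  1.15 -0.    1.2 ]
wrist pocket [(array([427., -97., 126.]), 0.62)]
wrist ball_center [(array([466., -81., 145.]), 0.92)]
wrist grille []
wrist door_edge []
scene pocket [(array([466., -87., 140.]), 0.86)]
scene ball_center [(array([471., -86., 140.]), 0.56)]
scene grille []
scene door_edge [(array([709., 372., 249.]), 0.77)]
top pocket [(array([466., -87., 139.]), 0.56)]
top ball_center []
top grille [(array([468., -90.,  41.]), 0.75)]
top door_edge [(array([711., 372., 250.]), 0.86)]
```

View pics/wrist13.png

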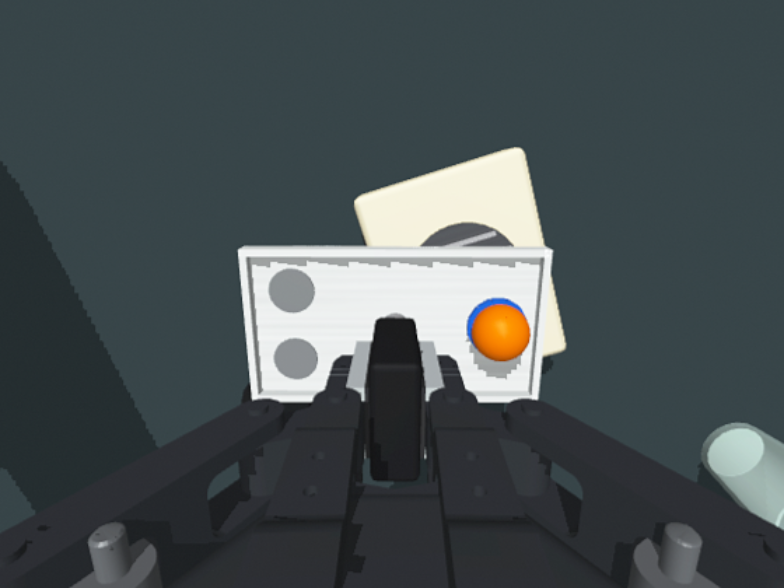

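View pics/scene13.png

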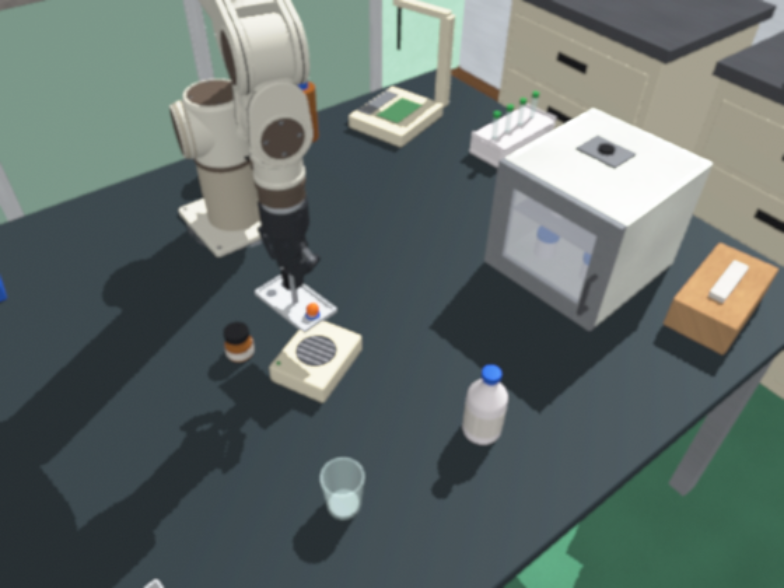

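Ball at about (468,-87,141) against the grille at (468.5,-89,41.5). The tray is level, the ball is in its pocket, the door is flush and the bystanders haven't moved. Handing in.

```bash
python3 -m crank '[{"fingers":-1,"tx":0,"ty":0,"tz":0,"spin":0},{"fingers":-1,"tx":0,"ty":0,"tz":0,"spin":0}]'; python3 -c "
from bench import *
print(close_job())"
```

```text
time_s: 27.75
ee_pos: [423.5, -94.9, 169.3]
orientation: [-0.118, 1.568, 0.118]
force: [0.3, 0.4, -3.6]
grip_width: 0.156
the job is handed in; nothing more can be done
None
```

The job was handed in at about 28 s, with the door shut and the tray held level over the ioniser; no verdict was reported.

**Door:** My first push didn't seat it. It stalled at 21 N, and close-ups then showed the door still about 0.08 rad open. The likely cause is the gripper's spread knuckles hitting the cabinet roof edge. I turned the jaws along the door and pushed again. It gave at about 16 N, snapped home and stayed flush. The door edge still read shut in the last pictures, at about (710, 372) mm.

**Tray:** I gripped it at 13.4 mm opening, lifted it and carried it slowly, and the ball stayed in its pocket throughout.

**Last checks:**
- **Ball position:** it was at about (468, -87, 141) mm, against the grille middle at about (468.5, -89, 41.5) mm. That is within a few millimetres sideways and about 100 mm above.
- **Tray:** it was level, still and clear of the ioniser. The wrist force showed only its weight.
- **Bystanders:** the beaker, bottle and jar looked unmoved in the pictures.
- **Disagreements:** the wrist camera's network put the pocket at the tray's centre and the ball about 6 mm off in y. The wrist picture itself and the scene network agreed with the positions above, as did the top network for the pocket.

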